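# Press the lid home on a powder pot

## Task

Set the white pot with the raised yellow lid upright in the round nest of the lid press's carriage and slide the carriage fully home under the ram by its red handle. Then press the plunger's red knob down, gently (the pot breaks above about 22 N), through the soft first stop where the die meets the lid and on to the stiff second stop, so that the lid is fully home, and let the plunger rise again. Push the lid in only with the press, and leave the other pots, the tape roll, the loupe, the roller and the brush where they are.

Things in the scene. Friction and masses are not known exactly. Their poses are not given: they have to be found in the camera images.
- pot: Loose white pot with a paper label and a push-in yellow lid: body 48 mm in diameter, 50 mm tall, about 100 g. Origin: centre of its underside, z up. The lid is 38 mm wide, so the body's wall can be gripped beside it; its top is 58 mm above the origin when raised, 53 mm when home. It takes 6 N to push in and stays where it is left.
- lid (a joint): How far the yellow lid of the pot has been pushed in, m: 0 raised, 0.005 fully home against the pot's rim. It starts between 0 and 0.001.
- press: Lid press fixed on the table, turned up to 0.3 rad either way: dark blue base 180 mm (x) by 290 mm (y from -75 to 215), 16 mm thick; two 20 mm steel columns at x = -62 and 62 mm; a dark blue beam over them, 160 by 50 mm, underside at 128, top at 158 mm. Origin: on the table under the ram's axis. The carriage comes out along the press's +y and goes home along -y.
- ram_axis (a point): Point on the ram's vertical axis, 24 mm above the table, where the centre of the nest's floor lies when the carriage is home.
- nest (a point): Centre of the floor of the round nest in the aluminium carriage, 24 mm above the table. The nest is 53 mm in diameter and 8 mm deep, its mouth slightly chamfered; the carriage block is 84 mm square and its top is 32 mm above the table.
- carriage (a joint): Travel of the carriage, m: 0 fully out (nest 120 mm from the ram's axis), 0.12 fully home against its stop. It starts between 0 and 0.015, slides with about 2 N and stays where it is left.
- handle_top (a point): Centre of the top of the carriage's red handle, an upright round post 18 mm in diameter and 50 mm tall (from 32 to 82 mm above the table), 65 mm from the nest's centre on the side away from the ram. Push it along the press's -y to send the carriage home.
- plunger (a joint): Travel of the ram downwards, m: 0 at the top, where its spring brings it back when let go; 0.038 at most. Users screw the brass die up or down on the ram, so it meets the raised lid anywhere from 9 to 28 mm down and has the lid home 14 to 32 mm down: that depth has to be felt.
- knob: The plunger's red mushroom knob on top of the ram: 44 mm in diameter, 17 mm tall. Origin: centre of its underside, about 203 mm above the table when up.
- knob_top (a point): Centre of the flat top of the red knob, 220 mm above the table when up. Resistance when pressed: 2.5 to 5 N until the die meets the lid (soft first stop), 10 to 11 N while the lid goes in, then the stiff second stop with the lid home: from 13 N a cushion spring in the knob gives 1.5 mm up to 16 N, beyond which all is rigid.
- pot_black: Loose white pot with a black lid, already shut: 48 mm in diameter, 53 mm tall. Origin: centre of its underside. Leave it.
- pot_blue: Loose white pot with a blue lid, already shut: 48 mm in diameter, 53 mm tall. Origin: centre of its underside. Leave it.
- tape_roll: Loose yellow tape roll, 70 mm in diameter, 18 mm tall, lying flat. Origin: centre of its underside. Leave it.
- loupe: Loose black folding loupe, 34 mm square and 42 mm tall. Origin: centre of its underside. Leave it.
- roller: Loose hand roller with a red handle and a black 100 mm wide roll, 190 mm long, lying. Origin: under its middle, x towards the roll. Leave it.
- brush: Loose brush lying on the table. Origin: under it, x along it. Leave it.
Things that resemble listed ones, but are neither listed nor needed, are in the scene too. Leave any pink look-alike of the pot alone.

How it is judged:
On the way, in this order (a step that is already met when the one before it is completed fails the run):
1. the pot stands in the nest, let go, its lid still raised (horizontal distance between pot and nest below 0.006 m and z of pot in the frame of nest below 0.003 m and angle between pot's own z axis and vertical below 0.06 rad and contact force between the fingers and pot below 0.1 N and value of joint lid below 0.0035 m), for 0.2 s.
2. the carriage is fully home with the pot in it (value of joint carriage above 0.116 m and horizontal distance between pot and nest below 0.006 m and value of joint lid below 0.0035 m), for 0.1 s.
3. the plunger is pressed to the second stop: the lid is home under it (value of joint lid above 0.0042 m and value of joint plunger above 0.01 m and contact force between plunger and pot above 2 N), for 0.1 s.
At the end, for the whole second after the job is handed in: The yellow lid is fully home (within 0.8 mm), the pot stands upright and at rest in the nest, the carriage is home (within 5 mm), and the plunger has risen to its top (within 3 mm) (value of joint lid above 0.0042 m and value of joint plunger below 0.003 m and value of joint carriage above 0.115 m and horizontal distance between pot and nest below 0.006 m and angle between pot's own z axis and vertical below 0.06 rad and z of pot in the frame of nest below 0.003 m and linear speed of pot below 0.01 m/s); the robot touches nothing.
It fails at once if the knob is pressed with more than 22 N (contact force between anything else and knob above 22 N).
It fails at once if the lid is pushed in before the carriage is home under the ram (value of joint lid above 0.0035 m and value of joint carriage below 0.112 m).
It fails at once if another thing on the table is moved more than 30 mm (distance of any of pot_black, pot_blue, tape_roll, loupe, roller, brush from where it was at the start of the episode above 0.03 m).
It also fails if it takes over 64 s, if anything falls off the work surface, if the arm or the gripper's body presses on something with over 40 N, if the wrist force passes 120 N, or if a joint passes its speed limit or range.

## Robot

A 7-joint arm with a two-finger parallel gripper is mounted at the origin on the work surface. World frame = base frame: x ahead of the robot, y to its left, z up, the work surface at z = 0. Lengths are in m, angles in rad, forces in N, time in s.
With the tool pointing down it reaches from about 0.425 to 0.875 m from the base axis. Payload 4.7 kg.
Tool frame: the origin (TCP) lies between the finger pads; the fingertips stand 14 mm ahead of it and the grasp point (between the pads) lies 5 mm behind it; z points along the fingers, y is the line along which they close (so a half turn about z gives the same grasp; the last joint's range is limited). The gripper opens to 87 mm and grips with 3 to 60 N. Pads are 19 mm wide; open, the fingers measure 117 mm over their backs; the gripper's body (75 mm by 190 mm) begins 51 mm behind the grasp point.
Start: joints at [1.167, 0.321, -0.07, 1.45, 0.023, 1.371, -0.057], TCP at [0.264, -0.594, 0.237] pointing down, gripper open.
Joint ranges: [-2.86, 2.86], [-0.3, 2.09], [-1.38, 1.24], [0.06, 2.45], [-1.56, 4.7], [0.09, 2.05], [-2.69, 2.69]. Speed limits (rad/s): [2.57, 2.57, 3.14, 3.14, 3.14, 3.14, 3.14].

## Interface

Orientations are given as a rotation vector (axis times angle).
In Python, from bench import ctrl gives the robot as it stands.
- The arm moves only by the tool step_arm, never from a script. Its argument "commands" is a list of rows, each an object with "travel": the shift along the tool's x, y, z in m, a list of three; "turn": the turn, a rotation vector about the tool's x, y, z in degrees, a list of three. A call has 1 to 5 rows; each row is the pose to reach, as a shift and turn from the pose commanded when the call began, along the tool's axes at that moment; what a row does not reach only later rows make up. A row lasts 1/10 s, in which the tool goes at most 50 mm and 8.59 degrees, less where a joint would pass 70% of its speed; a pose out of reach is approached as far as the arm can. A call with a gripper value outside its range is refused whole. "gripper" is the opening, from 0 (shut) to 1 (fully open), set as the call begins (left out, the last holds). The fingers move at their own pace and stop on an object; "force" is the grip in N (left out, the last holds). Time passes only in rows, so rows that repeat a pose let the fingers close. It gives the time, the measured TCP pose, the force, the opening and the grip force at its end, in the units of the state.
- ctrl.get_state(): the state, without advancing time (a new reading comes with each control period).
- ctrl.get_image(name): name is "scene" or "top" or "wrist"; returns the picture (400x640x3 uint8, red, green, blue); there is no depth.
- ctrl.camera_model(name): a dict with "fx", "fy", "cx", "cy" (pixels), "R" (3x3) and "t" (3): a world point X has camera coordinates R X + t; the wrist camera has in their place "T_tool_cam" (4x4, takes a point from camera to tool coordinates, whose origin is the TCP and whose axes are the flange's). Camera axes: x right, y down, z forward; pixel columns grow to the right and rows downward; lengths in m; the calibration is good to about 2 mm. A picture is of the moment at which its call begins: read the wrist's pose just before it. camera_model takes no time and is no camera call.
- ctrl.close_job(): hands the job in; it is judged then, once.
The state is a dict: "time": time; "joint_positions": joint angles; "qd": joint speeds; "joint_torque": joint torques, N m; "position": TCP position; "tool_rot": TCP orientation; "ft_force": force on the tool from outside, world axes, zero at the start; "torque": the same for the moment, N m; "grip_width": opening from 0.0 (shut) to 1.0 (fully open); "grip_force": force on a finger pad.
Only numpy, scipy, OpenCV 4.12 (cv2) and the standard library are available. Lean on these libraries where they do the work, as an engineer would, in place of code of your own. Each camera call takes 0.05 s, during which the arm holds its last target. There are 200 camera calls.

## Working session

There is one attempt and no reset: what is moved stays moved. The work goes in short steps, Python scripts to look and compute and a tool call to move; the robot and the scene stay as the last step left them, time stands still between calls to the robot, and variables do not carry over. Pictures are saved under pics/ and viewed, at most 10 in all, crops included, and the job is handed in when it is done.

Besides the shell and the picture viewer there is one more tool, called after "Request:" by a JSON object that holds its "api" and its "payload". step_arm: Moves the arm, as the interface text tells. Its arguments: {"type":"object","properties":{"commands":{"type":"array"},"gripper":{"type":"number"},"force":{"type":"number"}},"required":["commands"]}

```bash
mkdir -p pics; python3 - <<'E'
from bench import ctrl
import cv2,numpy as np
for n in("top","scene"):
    im=ctrl.get_image(n); cv2.imwrite(f"pics/{n}0.png",im[:,:,::-1]); np.save(n+"0",im)
    m=ctrl.camera_model(n); print(n,{k:np.round(v,4).tolist() for k,v in m.items()})
print(ctrl.get_state())
print(ctrl.camera_model("wrist"))
E
```

```text
top {'fx': 376.8183, 'fy': 376.8183, 'cx': 318.0531, 'cy': 197.2727, 'R': [[-0.0175, -0.9998, -0.0136], [-0.9932, 0.0189, -0.1152], [0.1154, 0.0115, -0.9933]], 't': [-0.0094, 0.5846, 1.3448]}
scene {'fx': 391.7789, 'fy': 391.7789, 'cx': 314.4367, 'cy': 204.9813, 'R': [[-0.3003, 0.9536, -0.0199], [0.6993, 0.206, -0.6845], [-0.6486, -0.2195, -0.7288]], 't': [0.2032, -0.2852, 1.6043]}
{'time': 0.1, 'joint_positions': array([ 1.16711741,  0.32173896, -0.07009221,  1.45156916,  0.02258818,
        1.37078091, -0.05686073]), 'qd': array([ 1.09448639e-04, -3.47368619e-03, -1.76741927e-05, -2.68416946e-03,
       -6.99256382e-04,  3.42979350e-04,  1.12736338e-05]), 'joint_torque': array([ 1.41252790e-04, -4.92573202e+01, -4.05673133e-01, -3.13399172e+01,
       -6.43082731e-02,  3.95083835e-02,  4.54270673e-05]), 'position': array([ 0.26349838, -0.59367814,  0.23556924]), 'tool_rot': array([-3.07165840e+00, -6.51251361e-01,  6.77775759e-04]), 'ft_force': array([ 0.91276631, -0.25715744, -0.13357874]), 'torque': array([ 0.03364544, -0.02039284,  0.01685286]), 'grip_force': 0.0, 'grip_width': 0.9979078136412418}
{'fx': 294.85941054923427, 'fy': 294.85941054923427, 'cx': 318.23006183091996, 'cy': 206.89374056489103, 'T_tool_cam': array([[ 7.61841740e-04, -9.68117704e-01, -2.50494574e-01,
         6.70715152e-02],
       [ 9.99999636e-01,  6.41061285e-04,  5.63759451e-04,
        -1.76095927e-04],
       [-3.85203131e-04, -2.50494912e-01,  9.68117839e-01,
        -1.46421229e-01],
       [ 0.00000000e+00,  0.00000000e+00,  0.00000000e+00,
         1.00000000e+00]])}
```

View pics/top0.png

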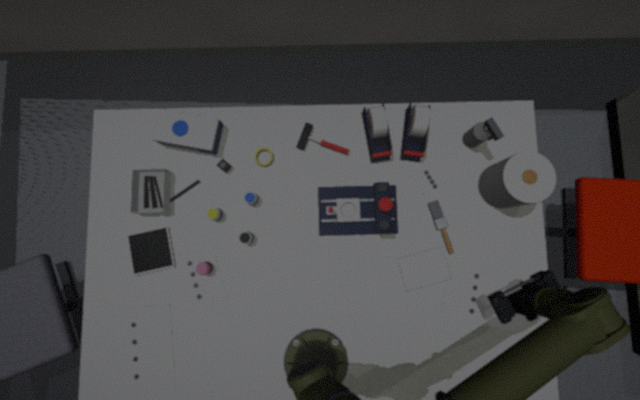

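View pics/scene0.png

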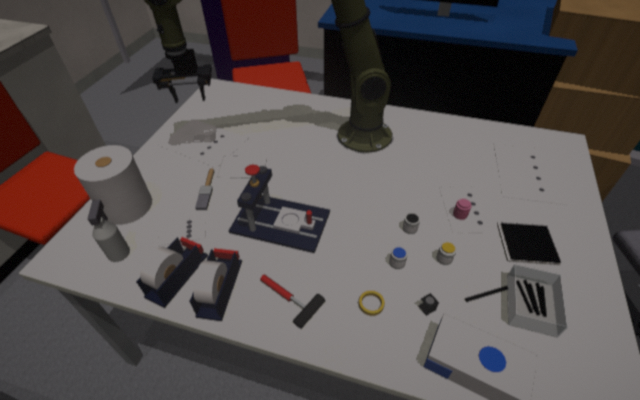

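Top view: the candidates are the yellow-lidded white pot at (215,214), blue at (251,199), black at (246,238) and a pink look-alike at (205,268). The yellow ring at (264,157) is the tape roll. The pot at (215,214) fits: white body, yellow lid (scene view (447,247)). The press has its knob at (386,204), nest at (347,210) and handle at (330,210). Next I measure and confirm in a crop.

```bash
cat > h.py <<'E'
import numpy as np,cv2
from bench import ctrl
from scipy.spatial.transform import Rotation as Ro
def cast(m,uv,z):
    R,t=np.array(m["R"]),np.array(m["t"]); c=-R.T@t
    d=R.T@np.array([(uv[0]-m["cx"])/m["fx"],(uv[1]-m["cy"])/m["fy"],1]); return c+d*(z-c[2])/d[2]
def wcam():
    s=ctrl.get_state(); m=dict(ctrl.camera_model("wrist")); T=np.array(m["T_tool_cam"])
    A=Ro.from_rotvec(s["tool_rot"]).as_matrix(); Rw=A@T[:3,:3]; c=A@T[:3,3]+s["position"]
    m["R"]=Rw.T; m["t"]=-Rw.T@c; return m,ctrl.get_image("wrist"),s
def blobs(im,lo,hi,amin=15,box=None):
    h=cv2.cvtColor(im,cv2.COLOR_RGB2HSV); k=cv2.inRange(h,lo,hi)
    if box: q=np.zeros_like(k);q[box[1]:box[3],box[0]:box[2]]=1;k=k*q
    n,l,st,ce=cv2.connectedComponentsWithStats(k)
    return [(ce[i].round(1).tolist(),st[i].tolist()) for i in range(1,n) if st[i][4]>=amin],l
def totool(p,s=None):   # world point -> tool frame shift
    s=s or ctrl.get_state(); return Ro.from_rotvec(s["tool_rot"]).inv().apply(np.array(p)-s["position"])
Y=((20,100,70),(35,255,255)); RED=((0,150,80),(6,255,255))
E
python3 - <<'E'
from h import *
T=np.load("top0.npy");S=np.load("scene0.npy");mt=ctrl.camera_model("top");ms=ctrl.camera_model("scene")
b,_=blobs(T,*Y,box=(195,195,235,235)); print("pot top",b,[cast(mt,x[0],.058).round(4) for x in b])
b,_=blobs(S,*Y,box=(430,230,465,270)); print("pot sc",b,[cast(ms,x[0],.058).round(4) for x in b])
b,_=blobs(T,*RED,amin=8,box=(310,180,400,240)); print("red",b,[(cast(mt,x[0],.22).round(4),cast(mt,x[0],.082).round(4)) for x in b])
b,_=blobs(S,*RED,amin=8,box=(230,155,330,250)); print("red",b,[(cast(ms,x[0],.22).round(4),cast(ms,x[0],.082).round(4)) for x in b])
for uv in((318,187),(319,236),(397,234),(397,185)): print(uv,cast(mt,uv,.016).round(4))
a=cv2.resize(T[150:280,170:410],None,fx=3.3,fy=3.3,interpolation=cv2.INTER_CUBIC)
cv2.imwrite("pics/crop.png",a[:,:,::-1])
E
```

```text
pot top [([212.4, 213.1], [208, 209, 10, 9, 73])] [array([0.5315, 0.3599, 0.058 ])]
pot sc [([448.1, 247.4], [442, 243, 13, 10, 104])] [array([0.5337, 0.3627, 0.058 ])]
red [([385.1, 203.9], [379, 198, 13, 13, 104])] [(array([ 0.5377, -0.2328,  0.22  ]), array([ 0.5508, -0.2557,  0.082 ]))]
red [([252.1, 169.5], [246, 165, 13, 10, 96]), ([308.5, 212.7], [307, 211, 4, 4, 14])] [(array([ 0.5424, -0.2282,  0.22  ]), array([ 0.4043, -0.3093,  0.082 ])), (array([ 0.6571, -0.0177,  0.22  ]), array([ 0.5399, -0.0605,  0.082 ]))]
(318, 187) [ 0.6248 -0.0203  0.016 ]
(319, 236) [ 0.4436 -0.0208  0.016 ]
(397, 234) [ 0.4458 -0.3059  0.016 ]
(397, 185) [ 0.6266 -0.3134  0.016 ]
```

View pics/crop.png

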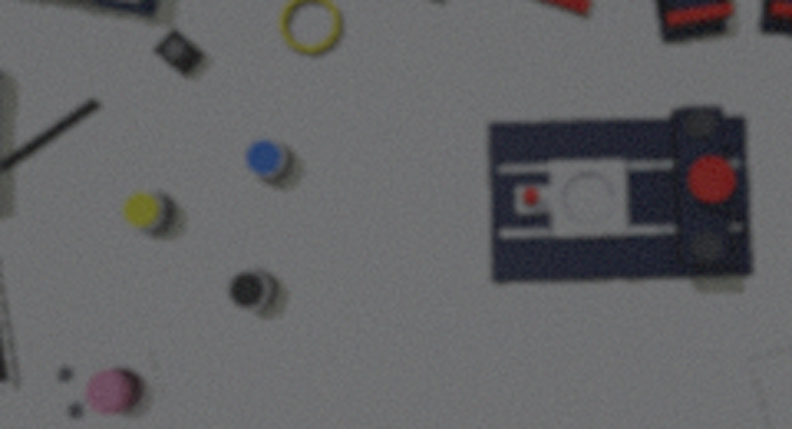

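The crop confirms a white pot with a yellow lid at crop (143,210); the pink one is at (112,391). Pot at about (0.533,0.361). I start the transit, high and clear of the knob.

Request:
{"api": "step_arm", "payload": {"commands": [{"travel": [0.04,-0.01,-0.02],"turn": [0,0,-8]},{"travel": [0.085,-0.023,-0.035],"turn": [0,0,-16]},{"travel": [0.13,-0.035,-0.05],"turn": [0,0,-24]},{"travel": [0.175,-0.048,-0.06],"turn": [0,0,-32]},{"travel": [0.22,-0.06,-0.065],"turn": [0,0,-40]}], "gripper": 1, "force": 15}}

```text
time: 0.6
position: [0.4418, -0.4488, 0.3026]
tool_rot: [2.659, 1.67, 0.0]
ft_force: [0.8, -0.2, 0.0]
grip_width: 0.999
grip_force: 0.0
```

```bash
python3 - <<'E'
from h import *
s=ctrl.get_state();print(s["time"],s["position"],s["tool_rot"],s["joint_positions"].round(2)); A=Ro.from_rotvec(s["tool_rot"]).as_matrix();print(A.round(3))
g=np.array([[0,1,0],[1,0,0],[0,0,-1]]).T
print(Ro.from_matrix(A.T@g).as_rotvec(degrees=True),totool([.52,-.24,.31],s))
E
```

```text
0.6 [ 0.4418353  -0.44875137  0.30260656] [2.65927088e+00 1.67007620e+00 2.34927873e-04] [ 0.97  0.27 -0.27  1.4   0.07  1.49  0.25]
[[ 0.434  0.901  0.001]
 [ 0.901 -0.434 -0.001]
 [-0.001  0.001 -1.   ]]
[  0.06288179   0.05065527 -25.74068228] [ 0.22197899 -0.02024276 -0.00755479]
```

Request:
{"api": "step_arm", "payload": {"commands": [{"travel": [0.045,-0.005,0],"turn": [0,0,-8]},{"travel": [0.09,-0.01,0],"turn": [0,0,-16]},{"travel": [0.135,-0.012,0],"turn": [0,0,-24]},{"travel": [0.18,-0.016,0],"turn": [0,0,-25.7]},{"travel": [0.225,-0.02,0],"turn": [0,0,-25.7]}]}}

```text
time: 1.1
position: [0.5215, -0.2373, 0.3012]
tool_rot: [-2.228, -2.215, 0.001]
ft_force: [0.7, 0.4, 0.1]
grip_width: 0.999
grip_force: 0.0
```

Request:
{"api": "step_arm", "payload": {"commands": [{"travel": [0.048,0.001,0],"turn": [0,0,0]},{"travel": [0.096,0.002,0],"turn": [0,0,0]},{"travel": [0.144,0.003,0],"turn": [0,0,0]},{"travel": [0.192,0.004,0],"turn": [0,0,0]},{"travel": [0.24,0.005,0],"turn": [0,0,0]}]}}

```text
time: 1.6
position: [0.5273, 0.0027, 0.3013]
tool_rot: [2.229, 2.214, -0.001]
ft_force: [1.6, -0.8, 0.4]
grip_width: 1.003
grip_force: 0.0
```

Request:
{"api": "step_arm", "payload": {"commands": [{"travel": [0.048,0.002,0.01],"turn": [0,0,0]},{"travel": [0.096,0.004,0.02],"turn": [0,0,0]},{"travel": [0.144,0.006,0.03],"turn": [0,0,0]},{"travel": [0.192,0.008,0.04],"turn": [0,0,0]},{"travel": [0.235,0.008,0.05],"turn": [0,0,0]}]}}

```text
time: 2.1
position: [0.5369, 0.238, 0.2509]
tool_rot: [-2.228, -2.215, 0.0]
ft_force: [0.8, -1.0, 0.2]
grip_width: 1.001
grip_force: 0.0
```

```bash
python3 - <<'E'
from h import *
m,im,s=wcam();print(s["time"],s["position"],s["tool_rot"],s["joint_positions"].round(2)); A=Ro.from_rotvec(s["tool_rot"]).as_matrix();print(A.round(3))
cv2.imwrite("pics/w1.png",im[:,:,::-1])
b,_=blobs(im,*Y,amin=150)
for x in b: print(x,cast(m,x[0],.0575))
E
```

```text
2.1 [0.53688778 0.23801806 0.25087065] [-2.22772689e+00 -2.21485772e+00  5.96854934e-05] [ 0.22  0.27 -0.81  1.57  0.2   1.39 -0.62]
[[ 0.006  1.    -0.   ]
 [ 1.    -0.006  0.   ]
 [ 0.    -0.    -1.   ]]
([312.9, 76.9], [296, 59, 35, 37, 1019]) [0.53083607 0.3613623  0.0575    ]
([468.6, 217.7], [443, 196, 55, 51, 1006]) [0.7165111  0.20351074 0.0575    ]
([147.1, 270.7], [136, 245, 30, 52, 601]) [0.31960305 0.13584953 0.0575    ]
([490.0, 270.1], [471, 245, 30, 53, 492]) [0.75197386 0.13441748 0.0575    ]
([461.6, 314.6], [294, 306, 315, 15, 3012]) [0.72365028 0.07053812 0.0575    ]
```

View pics/w1.png

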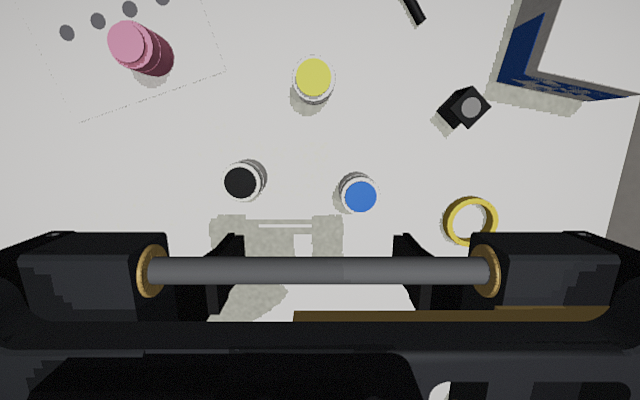

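The wrist image shows the yellow pot at (313,77), black at (240,182), blue at (360,196), pink at (135,43). The wrist estimate (0.531,0.361) agrees with the other two views. I approach and look once more.

Request:
{"api": "step_arm", "payload": {"commands": [{"travel": [0.03,-0.002,0.01],"turn": [0,0,0]},{"travel": [0.07,-0.004,0.03],"turn": [0,0,0]},{"travel": [0.1,-0.006,0.06],"turn": [0,0,0]},{"travel": [0.123,-0.007,0.09],"turn": [0,0,0]},{"travel": [0.123,-0.007,0.11],"turn": [0,0,0]}]}}

```text
time: 2.65
position: [0.5281, 0.3624, 0.1388]
tool_rot: [-2.219, -2.218, 0.003]
ft_force: [0.2, 0.1, 0.9]
grip_width: 1.002
grip_force: 0.0
```

```bash
python3 - <<'E'
from h import *
m,im,s=wcam();print(s["time"],s["position"],s["tool_rot"])
cv2.imwrite("pics/w2.png",im[:,:,::-1])
b,_=blobs(im,*Y,amin=500)
for x in b: print(x,cast(m,x[0],.0575),totool(cast(m,x[0],.0575),s))
E
```

```text
2.65 [0.52806766 0.36240259 0.13880741] [-2.21948396 -2.21818028  0.0029424 ]
([323.5, 217.2], [301, 195, 46, 45, 1624]) [0.53098792 0.36282254 0.0575    ] [0.00031752 0.00323991 0.08129576]
([146.9, 270.9], [136, 245, 31, 53, 620]) [0.38161875 0.31524028 0.0575    ] [-0.04735283 -0.14610023  0.08182232]
([489.7, 270.4], [471, 245, 30, 52, 540]) [0.67131557 0.31624542 0.0575    ] [-0.04617675  0.14359371  0.08068394]
([458.3, 314.3], [294, 306, 315, 15, 3328]) [0.64989675 0.27400351 0.0575    ] [-0.08843126  0.12219977  0.08071399]
```

Request:
{"api": "step_arm", "payload": {"commands": [{"travel": [0,0.002,0.03],"turn": [0,0,0]},{"travel": [0,0.003,0.06],"turn": [0,0,0]},{"travel": [0,0.003,0.085],"turn": [0,0,0]},{"travel": [0,0.003,0.105],"turn": [0,0,0]},{"travel": [0,0.003,0.109],"turn": [0,0,0]}]}}

```text
time: 3.2
position: [0.5333, 0.3565, 0.0301]
tool_rot: [-2.23, -2.213, 0.008]
ft_force: [0.6, -0.6, 0.5]
grip_width: 0.997
grip_force: 0.0
```

Request:
{"api": "step_arm", "payload": {"commands": [{"travel": [0,0,0],"turn": [0,0,0]},{"travel": [0,0,0],"turn": [0,0,0]},{"travel": [0,0,0],"turn": [0,0,0]},{"travel": [0,0,0],"turn": [0,0,0]},{"travel": [0,0,0],"turn": [0,0,0]}], "gripper": 0.4, "force": 12}}

```text
time: 3.7
position: [0.5345, 0.359, 0.0333]
tool_rot: [2.228, 2.214, 0.002]
ft_force: [0.6, -0.2, 0.2]
grip_width: 0.635
grip_force: 0.0
```

Request:
{"api": "step_arm", "payload": {"commands": [{"travel": [0,0,0],"turn": [0,0,0]},{"travel": [0,0,0],"turn": [0,0,0]},{"travel": [0,0,0],"turn": [0,0,0]}]}}

```text
time: 4.0
position: [0.5339, 0.359, 0.0329]
tool_rot: [-2.228, -2.215, 0.0]
ft_force: [-1.6, -1.1, 3.9]
grip_width: 0.547
grip_force: 12.0
```

```bash
python3 - <<'E'
from h import *
s=ctrl.get_state();print(s["time"],s["position"],s["tool_rot"],s["grip_width"],s["grip_force"],s["qd"].round(3))
E
```

```text
4.0 [0.53391147 0.35895351 0.03289222] [-2.22828919e+00 -2.21454161e+00  3.98228362e-04] 0.5470708369131843 11.999606599565595 [-0.    -0.001  0.001 -0.001 -0.    -0.    -0.001]
```

Request:
{"api": "step_arm", "payload": {"commands": [{"travel": [0,0,-0.03],"turn": [0,0,0]},{"travel": [0,0,-0.075],"turn": [0,0,0]},{"travel": [0,0,-0.12],"turn": [0,0,0]},{"travel": [0,0,-0.12],"turn": [0,0,0]},{"travel": [0,0,-0.12],"turn": [0,0,0]}]}}

```text
time: 4.5
position: [0.5347, 0.359, 0.1533]
tool_rot: [2.228, 2.213, 0.003]
ft_force: [-0.8, -0.8, -1.0]
grip_width: 0.552
grip_force: 12.0
```

```bash
python3 - <<'E'
from h import *
m,im,s=wcam();print(s["time"],s["position"],s["tool_rot"],s["grip_width"])
cv2.imwrite("pics/w3.png",im[:,:,::-1])
b,_=blobs(im,*Y,amin=300,box=(180,100,450,310))
for x in b: p=cast(m,x[0],s["position"][2]+.0575-.033);print(x,p,totool(p,s))
E
```

```text
4.5 [0.53473259 0.35902738 0.15332754] [2.22789486 2.21337323 0.00310374] 0.5521683802789707
([318.0, 248.1], [283, 236, 71, 21, 1056]) [0.53360796 0.37647148 0.17782754] [ 0.01745133 -0.00118503 -0.02449201]
([217.3, 271.1], [210, 244, 20, 54, 439]) [0.48799596 0.365638   0.17782754] [ 0.00631984 -0.04672509 -0.02459854]
([419.3, 271.2], [409, 245, 18, 53, 447]) [0.57945634 0.36493316 0.17782754] [ 0.00621304  0.04473773 -0.02439829]
([318.1, 294.9], [279, 284, 79, 26, 1640]) [0.53351554 0.35324951 0.17782754] [-0.00577075 -0.00112558 -0.02450605]
```

View pics/w3.png

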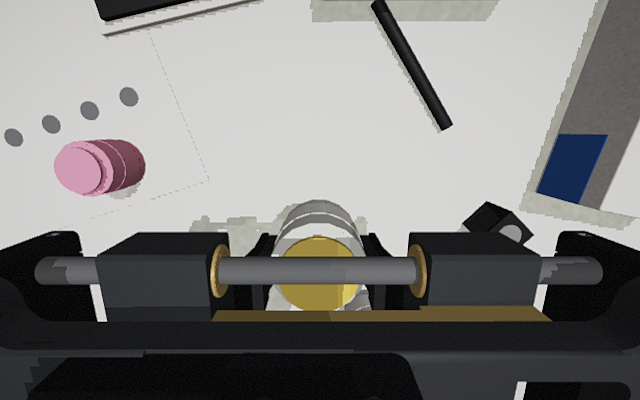

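The pot is held at the centre of the grip; the lid's far edge is at row 236, with the bar hiding its middle.

```bash
python3 - <<'E'
from h import *
im=cv2.imread("pics/w3.png")[:,:,::-1].copy(); s=ctrl.get_state()
m=dict(ctrl.camera_model("wrist"));T=np.array(m["T_tool_cam"])
def tc(uv,z):
    d=T[:3,:3]@[(uv[0]-m["cx"])/m["fx"],(uv[1]-m["cy"])/m["fy"],1]; c=T[:3,3]; return c+d*(z-c[2])/d[2]
h=cv2.cvtColor(im,cv2.COLOR_RGB2HSV); k=cv2.inRange(h,*Y); 
for r in list(range(234,242))+list(range(284,312,3)):
    c=np.where(k[r,270:370])[0]+270; print(r,(c.min(),c.max()) if len(c) else None)
P=[]
for r in list(range(238,257,2)):
    c=np.where(k[r,270:370])[0]+270
    P+= [tc((c.min(),r),-.0245)[:2],tc((c.max()+1,r),-.0245)[:2]]
P=np.array(P); A=np.c_[2*P,np.ones(len(P))]; x=np.linalg.lstsq(A,(P**2).sum(1),rcond=None)[0]
print("circle",x[:2],np.sqrt(x[2]+x[0]**2+x[1]**2), tc((318,235.5),-.0245)[0]-.019)
for p in ([.53,-.10,.3],):print(totool(p))
E
```

```text
234 None
235 None
236 (np.int64(315), np.int64(319))
237 (np.int64(311), np.int64(327))
238 (np.int64(307), np.int64(331))
239 (np.int64(302), np.int64(334))
240 (np.int64(300), np.int64(336))
241 (np.int64(298), np.int64(338))
284 (np.int64(279), np.int64(357))
287 (np.int64(280), np.int64(357))
290 (np.int64(281), np.int64(355))
293 (np.int64(283), np.int64(354))
296 (np.int64(285), np.int64(351))
299 (np.int64(287), np.int64(348))
302 (np.int64(291), np.int64(345))
305 (np.int64(295), np.int64(342))
308 (np.int64(300), np.int64(336))
311 (np.int64(271), np.int64(369))
circle [ 0.00507992 -0.00094257] 0.018069872684832847 0.004377469235014999
[-0.4583427  -0.0010296  -0.14787351]
```

Request:
{"api": "step_arm", "payload": {"commands": [{"travel": [-0.03,0,-0.035],"turn": [0,0,0]},{"travel": [-0.06,0,-0.07],"turn": [0,0,0]},{"travel": [-0.1,0,-0.1],"turn": [0,0,0]},{"travel": [-0.14,0,-0.13],"turn": [0,0,0]},{"travel": [-0.18,0,-0.15],"turn": [0,0,0]}]}}

```text
time: 5.05
position: [0.5327, 0.177, 0.3024]
tool_rot: [-2.228, -2.214, 0.002]
ft_force: [0.4, -0.2, -1.3]
grip_width: 0.548
grip_force: 12.0
```

Request:
{"api": "step_arm", "payload": {"commands": [{"travel": [-0.04,0,0],"turn": [0,0,0]},{"travel": [-0.085,0,0],"turn": [0,0,0]},{"travel": [-0.13,0,0],"turn": [0,0,0]},{"travel": [-0.175,0,0],"turn": [0,0,0]},{"travel": [-0.22,0,0],"turn": [0,0,0]}]}}

```text
time: 5.55
position: [0.5304, -0.0435, 0.3003]
tool_rot: [-2.227, -2.212, 0.004]
ft_force: [0.3, -0.5, -0.8]
grip_width: 0.548
grip_force: 12.0
```

Request:
{"api": "step_arm", "payload": {"commands": [{"travel": [-0.04,0,0],"turn": [0,0,0]},{"travel": [-0.085,0,0],"turn": [0,0,0]},{"travel": [-0.13,0.004,0],"turn": [0,0,0]},{"travel": [-0.16,0.004,0],"turn": [0,0,0]},{"travel": [-0.18,0.005,0],"turn": [0,0,0]}]}}

```text
time: 6.05
position: [0.5338, -0.2247, 0.2997]
tool_rot: [-2.23, -2.207, 0.004]
ft_force: [0.2, 0.9, -1.4]
grip_width: 0.546
grip_force: 12.0
```

Request:
{"api": "step_arm", "payload": {"commands": [{"travel": [0,0,0],"turn": [0,0,0]},{"travel": [0,0,0],"turn": [0,0,0]},{"travel": [0,0,0],"turn": [0,0,0]},{"travel": [0,0,0],"turn": [0,0,0]}]}}

```text
time: 6.45
position: [0.5359, -0.2191, 0.3027]
tool_rot: [2.225, 2.218, 0.0]
ft_force: [0.4, 1.0, -0.5]
grip_width: 0.544
grip_force: 12.0
```

```bash
python3 - <<'E'
from h import *
m,im,s=wcam();print(s["time"],s["position"],s["tool_rot"],s["grip_width"],s["qd"].round(3))
cv2.imwrite("pics/w4.png",im[:,:,::-1]); np.savez("w4",R=m["R"],t=m["t"])
b,_=blobs(im,*RED,amin=30)
for x in b: print(x,cast(m,x[0],.082))
E
```

```text
6.45 [ 0.53588003 -0.2190997   0.30268288] [2.22498376e+00 2.21788248e+00 4.28531580e-04] 0.543759859142086 [ 0.003 -0.002  0.009 -0.002  0.004 -0.     0.   ]
([493.7, 76.0], [467, 34, 54, 86, 1388]) [ 0.73778986 -0.09081835  0.082     ]
([319.2, 50.9], [312, 43, 15, 17, 195]) [ 0.53646635 -0.06405056  0.082     ]
([461.9, 204.4], [452, 178, 20, 55, 871]) [ 0.71938659 -0.24350025  0.082     ]
```

View pics/w4.png

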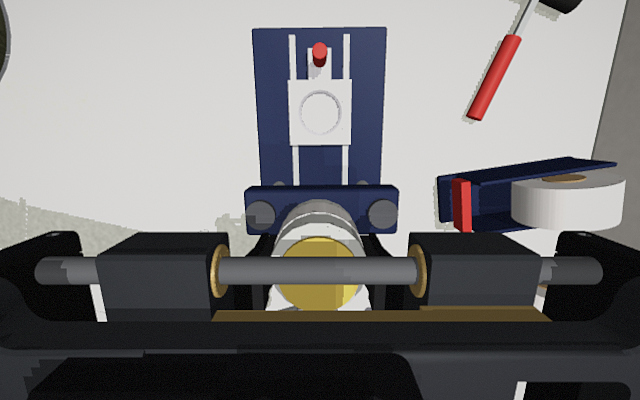

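Wrist view: nest ring at (320,112) in the carriage block (288–352, 80–145), handle at (319,50), the beam at row 210; roller and tape dispenser to the right.

```bash
python3 - <<'E'
from h import *
im=cv2.imread("pics/w4.png")[:,:,::-1].copy();m=dict(ctrl.camera_model("wrist"));q=np.load("w4.npz");m["R"],m["t"]=q["R"],q["t"]
g=cv2.GaussianBlur(cv2.cvtColor(im,cv2.COLOR_RGB2GRAY),(3,3),0)
# blue base outline minimal quad
h=cv2.cvtColor(im,cv2.COLOR_RGB2HSV);k=cv2.inRange(h,(105,90,20),(130,255,160));k[180:]=0;k[:,400:]=0
hull=cv2.convexHull(np.argwhere(k)[:,::-1].astype(np.int32).reshape(-1,1,2))
ap=cv2.approxPolyDP(hull,6,True).reshape(-1,2);print("base",[(a.tolist(),cast(m,a,.016)[:2].round(4).tolist()) for a in ap])
sub=k[78:150,284:358]
w=(k==0).astype(np.uint8);w[:78]=0;w[150:]=0;w[:,:282]=0;w[:,360:]=0
# open to strip rails
w=cv2.morphologyEx(w,cv2.MORPH_OPEN,np.ones((15,15),np.uint8))
c=max(cv2.findContours(w,0,2)[0],key=cv2.contourArea);r=cv2.minAreaRect(c);bx=cv2.boxPoints(r);W=np.array([cast(m,b,.032)[:2] for b in bx]);print("block",bx.round(1).tolist(),W.round(4).tolist(),W.mean(0))
print("edges",[np.linalg.norm(W[i]-W[i-1]).round(4) for i in range(4)])
# ring: radial dark minimum about (320,112)
P=[]
for a in np.linspace(0,2*np.pi,72,endpoint=False):
    rr=np.arange(15,26,.25); x=(320+rr*np.cos(a)).astype(np.float32);y=(112+rr*np.sin(a)).astype(np.float32)
    v=cv2.remap(g,x[None],y[None],1)[0]; i=v.argmin()
    if v.max()-v.min()>15:P.append([x[i],y[i]])
P=np.array(P,np.float32);e=cv2.fitEllipse(P);print(len(P),e,cast(m,e[0],.032),cast(m,e[0],.028))
E
```

```text
base [([384, 27], [0.6217, -0.0201]), ([379, 179], [0.6251, -0.221]), ([261, 179], [0.4503, -0.2205]), ([252, 30], [0.4486, -0.0233])]
block [[288.0, 145.0], [288.0, 78.0], [351.0, 78.0], [351.0, 145.0]] [[0.4933, -0.1706], [0.4957, -0.0844], [0.5784, -0.0846], [0.5806, -0.1708]] [ 0.53696882 -0.12758624]
edges [np.float64(0.0873), np.float64(0.0862), np.float64(0.0827), np.float64(0.0862)]
50 ((319.53741455078125, 112.43761444091797), (39.04728317260742, 40.637516021728516), 175.24256896972656) [ 0.53701606 -0.12762169  0.032     ] [ 0.53703653 -0.12739588  0.028     ]
```

Nest ≈ (0.538,-0.127), press yaw ≈ +0.015 rad, ram axis ≈ (0.539,-0.236). I go over the nest and down to just above the mouth.

Request:
{"api": "step_arm", "payload": {"commands": [{"travel": [0.045,0.001,0],"turn": [0,0,0]},{"travel": [0.088,0.002,0],"turn": [0,0,0]},{"travel": [0.088,0.002,0.04],"turn": [0,0,0]},{"travel": [0.088,0.002,0.085],"turn": [0,0,0]},{"travel": [0.088,0.002,0.13],"turn": [0,0,0]}]}}

```text
time: 7.0
position: [0.5384, -0.1322, 0.1721]
tool_rot: [2.224, 2.215, 0.001]
ft_force: [0.4, -2.0, -1.1]
grip_width: 0.546
grip_force: 12.0
```

Request:
{"api": "step_arm", "payload": {"commands": [{"travel": [0,0,0.04],"turn": [0,0,0]},{"travel": [0,0,0.07],"turn": [0,0,0]},{"travel": [0,0,0.09],"turn": [0,0,0]},{"travel": [0,0,0.09],"turn": [0,0,0]},{"travel": [0,0,0.09],"turn": [0,0,0]}]}}

```text
time: 7.5
position: [0.5384, -0.1327, 0.0832]
tool_rot: [2.227, 2.215, 0.0]
ft_force: [0.3, 0.2, -1.1]
grip_width: 0.546
grip_force: 12.0
```

Request:
{"api": "step_arm", "payload": {"commands": [{"travel": [0,0,0],"turn": [0,0,0]},{"travel": [0,0,0],"turn": [0,0,0]},{"travel": [0,0,0],"turn": [0,0,0]}]}}

```text
time: 7.8
position: [0.5387, -0.1334, 0.0838]
tool_rot: [2.227, 2.213, 0.001]
ft_force: [-0.9, -0.6, -0.7]
grip_width: 0.547
grip_force: 12.0
```

```bash
python3 - <<'E'
from h import *
m,im,s=wcam();print(s["time"],s["position"],s["tool_rot"],s["ft_force"])
a=cv2.resize(im[0:320,200:440],None,fx=1.8,fy=1.8)
S=ctrl.get_image("scene")[150:260,220:340];S=cv2.resize(S,None,fx=3,fy=5.2,interpolation=2)[:576]
S=cv2.resize(S,(360,576)); cv2.imwrite("pics/w5.png",np.hstack([a[:576],S])[:,:,::-1])
E
```

```text
7.8 [ 0.53874156 -0.1334146   0.08375224] [2.22702626e+00 2.21295141e+00 1.04218009e-03] [-0.86802376 -0.57749731 -0.70180922]
```

View pics/w5.png

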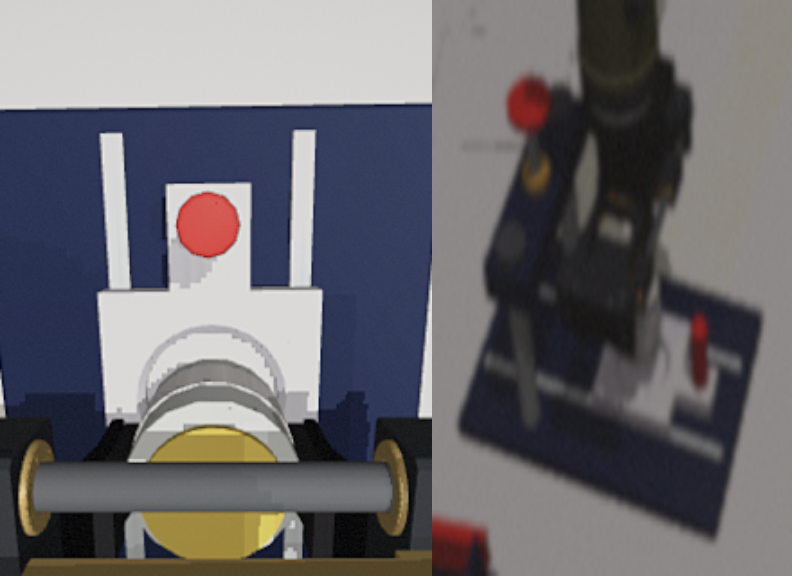

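The pot hovers above the nest; the nest's far rim is visible at px (318,180.5), the handle top at (315.5,125), the lid's edge at row 237. I compute the offset from these.

```bash
python3 - <<'E'
from h import *
m,im,s=wcam();p=s["position"];print(p,s["tool_rot"])
b,_=blobs(im,*RED,amin=200,box=(250,60,400,200))
for x in b: q=cast(m,x[0],.082);print("handle",x,q,"nest y",q[1]-.065)
g=cv2.cvtColor(im,cv2.COLOR_RGB2GRAY);print(g[165:215,316])
print(g[180:210:5,270:360:2])
for r in(179,180,181,182): print(r,cast(m,(317.5,r),.032)[1]-.0265)
for r in(236,237):print("pot y by lid",cast(m,(316,r),p[2]-.033+.0575)[:2]-[0,.019])
# carriage front edge at crop row 290
print("block front",cast(m,(316,290/1.8),.032)[1]-.042, "x", cast(m,(200+99/1.8,290/1.8),.032)[0],cast(m,(200+322/1.8,290/1.8),.032)[0])
E
```

```text
[ 0.53835191 -0.1333787   0.08321901] [2.22776713e+00 2.21345965e+00 4.27168858e-04]
handle ([315.6, 124.6], [299, 107, 35, 36, 955]) [ 0.5364327  -0.06270193  0.082     ] nest y -0.1277019335652534
[217 217 217 217 217 216 217 217 217 217 217 217 217 217 220 208 184 174
 174 163 205 221 217 217 216 217 217 217 217 217 217 217 219 227 178 103
 110 126 132 131 130 131 131 131 132 114  90 210 210 142]
[[216 217 216 217 217 217 217 217 217 217 217 217 217 217 217 217 217 218
  218 220 221 221 208 208 200 208 214 222 221 220 219 217 217 216 217 217
  217 217 216 216 217 217 217 217 218]
 [216 217 217 217 217 217 216 217 217 217 217 216 217 218 207 183 175 172
  182 208 206 206 206 205 206 205 205 207 207 197 172 172 171 183 205 220
  217 217 217 217 216 217 217 217 217]
 [217 217 217 217 217 216 217 217 217 219 211 188 179 173 183 219 217 218
  217 217 217 216 217 217 217 217 217 216 217 217 217 217 210 160 166 176
  172 183 218 218 217 217 216 216 217]
 [217 217 217 217 217 217 217 218 186 181 185 215 217 217 217 217 217 217
  217 217 217 217 217 217 217 217 217 218 217 217 217 217 217 217 217 218
  211 166 180 135 200 218 217 217 217]
 [217 217 217 217 217 219 204 183 180 220 217 217 217 217 217 218 218 221
  218 148 116 101 101 103 104 103 125 124 135 182 217 221 217 218 217 217
  218 219 223 163 180 175 214 217 217]
 [217 217 217 217 220 186 187 193 218 217 219 212 164 166 107  98 102 121
  132 131 129 130 129 130 131 135 136 140 136 137 136 132 121 113 116 210
  219 217 217 223 160 168 177 197 218]]
179 -0.1237346875327276
180 -0.12441677933876988
181 -0.12510004742437383
182 -0.12578449483493825
pot y by lid [ 0.53641334 -0.12920057]
pot y by lid [ 0.53640981 -0.12966584]
block front -0.12722237644823636 x 0.4955824606653425 0.5780356188721654
```

Request:
{"api": "step_arm", "payload": {"commands": [{"travel": [0.0023,0.0006,0],"turn": [0,0,0]},{"travel": [0.0023,0.0006,0.008],"turn": [0,0,0]},{"travel": [0.0023,0.0006,0.014],"turn": [0,0,0]},{"travel": [0.0023,0.0006,0.018],"turn": [0,0,0]},{"travel": [0.0023,0.0006,0.021],"turn": [0,0,0]}]}}

```text
time: 8.45
position: [0.5382, -0.1308, 0.0607]
tool_rot: [-2.228, -2.214, 0.001]
ft_force: [0.4, 0.2, -0.5]
grip_width: 0.548
grip_force: 12.0
```

Request:
{"api": "step_arm", "payload": {"commands": [{"travel": [0,0,0.002],"turn": [0,0,0]},{"travel": [0,0,0.004],"turn": [0,0,0]},{"travel": [0,0,0.005],"turn": [0,0,0]},{"travel": [0,0,0.005],"turn": [0,0,0]}]}}

```text
time: 8.85
position: [0.5387, -0.1309, 0.0569]
tool_rot: [2.228, 2.214, -0.0]
ft_force: [-1.0, 1.0, 1.2]
grip_width: 0.547
grip_force: 12.0
```

It slid in without resistance (on the block it would have stopped at 0.065). I release and rise straight up.

Request:
{"api": "step_arm", "payload": {"commands": [{"travel": [0,0,0.0005],"turn": [0,0,0]},{"travel": [0,0,0.0005],"turn": [0,0,0]},{"travel": [0,0,0.0005],"turn": [0,0,0]},{"travel": [0,0,0.0005],"turn": [0,0,0]},{"travel": [0,0,0.0005],"turn": [0,0,0]}], "gripper": 0.9}}

```text
time: 9.35
position: [0.5387, -0.1309, 0.056]
tool_rot: [2.228, 2.214, 0.0]
ft_force: [-1.1, 0.8, -0.3]
grip_width: 0.875
grip_force: 0.0
```

Request:
{"api": "step_arm", "payload": {"commands": [{"travel": [0,0,0],"turn": [0,0,0]},{"travel": [0,0,-0.02],"turn": [0,0,0]},{"travel": [0,0,-0.05],"turn": [0,0,0]},{"travel": [0,0,-0.09],"turn": [0,0,0]},{"travel": [0,0,-0.12],"turn": [0,0,0]}]}}

```text
time: 9.85
position: [0.5391, -0.1308, 0.1782]
tool_rot: [2.227, 2.214, 0.001]
ft_force: [1.0, -0.4, 1.0]
grip_width: 0.899
grip_force: 0.0
```

Request:
{"api": "step_arm", "payload": {"commands": [{"travel": [0,0,0],"turn": [0,0,0]},{"travel": [0.03,0,0],"turn": [0,0,0]},{"travel": [0.07,0,0],"turn": [0,0,0]},{"travel": [0.11,0,0],"turn": [0,0,0]},{"travel": [0.12,-0.001,0],"turn": [0,0,0]}], "gripper": 0}}

```text
time: 10.35
position: [0.5377, -0.005, 0.1756]
tool_rot: [-2.219, -2.221, -0.002]
ft_force: [0.0, 0.8, -0.1]
grip_width: 0.53
grip_force: 0.0
```

Request:
{"api": "step_arm", "payload": {"commands": [{"travel": [0,0,0],"turn": [0,0,0]},{"travel": [0,0,0],"turn": [0,0,0]},{"travel": [0,0,0],"turn": [0,0,0]},{"travel": [0,0,0],"turn": [0,0,0]},{"travel": [0,0,0],"turn": [0,0,0]}]}}

```text
time: 10.85
position: [0.5384, -0.0121, 0.1759]
tool_rot: [-2.231, -2.212, 0.0]
ft_force: [-0.3, -0.0, -0.1]
grip_width: 0.073
grip_force: 0.0
```

```bash
python3 - <<'E'
from h import *
s=ctrl.get_state();print(s["time"],s["position"],s["grip_width"])
T=ctrl.get_image("top");S=ctrl.get_image("scene")
mt=ctrl.camera_model("top");ms=ctrl.camera_model("scene")
for I,mm,b in((T,mt,(300,180,400,240)),(S,ms,(230,155,340,250))):
    q,_=blobs(I,*Y,amin=8,box=b);print([(x,cast(mm,x[0],.082)) for x in q])
a=cv2.resize(S[150:260,220:340],(400,366),interpolation=2);c=cv2.resize(T[170:260,300:410],(400,366),interpolation=2)
cv2.imwrite("pics/p6.png",np.hstack([a,c])[:,:,::-1])
E
```

```text
10.85 [ 0.53839415 -0.01209376  0.17589787] 0.07262989835456284
[(([349.1, 208.3], [345, 204, 10, 10, 75]), array([ 0.53762445, -0.12897323,  0.082     ]))]
[(([288.6, 207.7], [283, 203, 12, 10, 95]), array([ 0.53752236, -0.12666361,  0.082     ]))]
```

View pics/p6.png

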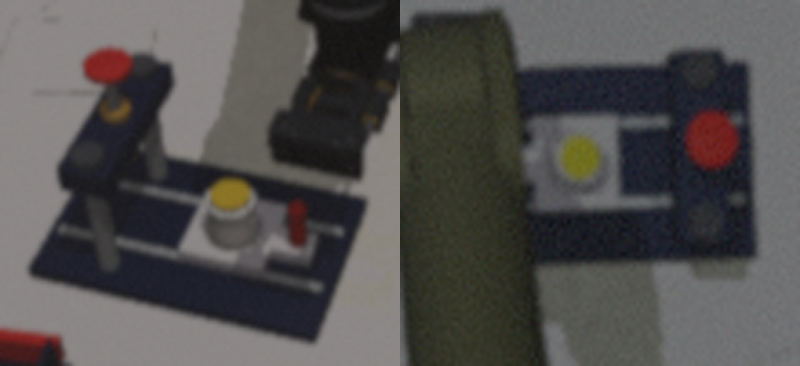

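The yellow pot stands upright in the nest, lid raised. Now lower the closed fingers behind the handle.

Request:
{"api": "step_arm", "payload": {"commands": [{"travel": [0,0,0.04],"turn": [0,0,0]},{"travel": [0,0,0.08],"turn": [0,0,0]},{"travel": [0,-0.001,0.098],"turn": [0,0,0]},{"travel": [-0.01,-0.001,0.098],"turn": [0,0,0]},{"travel": [-0.02,-0.001,0.098],"turn": [0,0,0]}]}}

```text
time: 11.45
position: [0.5377, -0.0317, 0.0786]
tool_rot: [2.228, 2.215, 0.0]
ft_force: [0.6, -0.5, -0.6]
grip_width: 0.004
grip_force: 0.0
```

Request:
{"api": "step_arm", "payload": {"commands": [{"travel": [-0.008,0,0],"turn": [0,0,0]},{"travel": [-0.016,0,0],"turn": [0,0,0]},{"travel": [-0.024,0,0],"turn": [0,0,0]},{"travel": [-0.032,0,0],"turn": [0,0,0]},{"travel": [-0.04,0,0],"turn": [0,0,0]}]}}

```text
time: 11.95
position: [0.5378, -0.0711, 0.0788]
tool_rot: [2.227, 2.214, 0.002]
ft_force: [1.4, 2.3, 1.0]
grip_width: 0.01
grip_force: 1.4
```

Request:
{"api": "step_arm", "payload": {"commands": [{"travel": [-0.01,0,0],"turn": [0,0,0]},{"travel": [-0.02,0,0],"turn": [0,0,0]},{"travel": [-0.03,0.001,0],"turn": [0,0,0]},{"travel": [-0.04,0.001,0],"turn": [0,0,0]},{"travel": [-0.05,0.001,0],"turn": [0,0,0]}]}}

```text
time: 12.45
position: [0.5378, -0.1218, 0.078]
tool_rot: [2.228, 2.214, 0.0]
ft_force: [2.7, 2.7, 2.2]
grip_width: 0.001
grip_force: 1.6
```

```bash
python3 - <<'E'
from h import *
m,im,s=wcam();print(s["time"],s["position"],s["ft_force"],s["grip_width"])
S=ctrl.get_image("scene");ms=ctrl.camera_model("scene")
q,_=blobs(S,*Y,amin=8,box=(230,155,340,250));print([(x,cast(ms,x[0],.082)) for x in q])
b,_=blobs(im,*RED,amin=50,box=(230,60,420,310))
for x in b: print(x,cast(m,x[0],.082))
E
```

```text
12.45 [ 0.53777639 -0.1217676   0.07800669] [2.6706136  2.65887056 2.21460762] 0.0007981944479318556
[(([262.9, 202.4], [259, 198, 9, 10, 56]), array([ 0.53906024, -0.21282206,  0.082     ]))]
```

Request:
{"api": "step_arm", "payload": {"commands": [{"travel": [-0.008,0,0],"turn": [0,0,0]},{"travel": [-0.014,0,0],"turn": [0,0,0]},{"travel": [-0.018,0,0],"turn": [0,0,0]},{"travel": [-0.021,0,0],"turn": [0,0,0]}]}}

```text
time: 12.95
position: [0.5371, -0.1422, 0.0777]
tool_rot: [-2.228, -2.214, 0.001]
ft_force: [1.0, 1.9, 0.1]
grip_width: 0.005
grip_force: 1.1
```

Request:
{"api": "step_arm", "payload": {"commands": [{"travel": [-0.0015,0,0],"turn": [0,0,0]},{"travel": [-0.003,0,0],"turn": [0,0,0]}]}}

```text
time: 13.15
position: [0.5371, -0.1448, 0.0778]
tool_rot: [-2.228, -2.214, 0.001]
ft_force: [1.1, 2.4, 0.3]
grip_width: 0.004
grip_force: 1.0
```

Request:
{"api": "step_arm", "payload": {"commands": [{"travel": [-0.0015,0,0],"turn": [0,0,0]},{"travel": [-0.003,0,0],"turn": [0,0,0]}]}}

```text
time: 13.35
position: [0.5372, -0.1477, 0.0778]
tool_rot: [-2.228, -2.214, 0.001]
ft_force: [0.2, 2.6, -2.1]
grip_width: 0.005
grip_force: 1.0
```

Request:
{"api": "step_arm", "payload": {"commands": [{"travel": [-0.0015,0,0],"turn": [0,0,0]},{"travel": [-0.003,0,0],"turn": [0,0,0]}]}}

```text
time: 13.55
position: [0.5372, -0.1493, 0.0778]
tool_rot: [-2.226, -2.214, -0.001]
ft_force: [-0.3, 6.9, 0.4]
grip_width: 0.003
grip_force: 3.1
```

Request:
{"api": "step_arm", "payload": {"commands": [{"travel": [-0.0015,0,0],"turn": [0,0,0]},{"travel": [-0.0025,0,0],"turn": [0,0,0]}]}}

```text
time: 13.75
position: [0.5372, -0.1495, 0.0777]
tool_rot: [-2.223, -2.213, -0.004]
ft_force: [-1.4, 11.2, 0.8]
grip_width: 0.006
grip_force: 4.5
```

Request:
{"api": "step_arm", "payload": {"commands": [{"travel": [-0.001,0,0],"turn": [0,0,0]},{"travel": [-0.002,0,0],"turn": [0,0,0]}]}}

```text
time: 13.95
position: [0.5372, -0.1496, 0.0778]
tool_rot: [-2.22, -2.214, -0.006]
ft_force: [-1.8, 14.1, 2.3]
grip_width: 0.006
grip_force: 6.0
```

Firm stop at y = -0.1495: carriage home. Back off, rise, and look at the knob from above.

Request:
{"api": "step_arm", "payload": {"commands": [{"travel": [0.015,0,0],"turn": [0,0,0]},{"travel": [0.04,0,-0.01],"turn": [0,0,0]},{"travel": [0.04,0,-0.055],"turn": [0,0,0]},{"travel": [0.04,0,-0.1],"turn": [0,0,0]},{"travel": [0.04,0,-0.145],"turn": [0,0,0]}]}}

```text
time: 14.45
position: [0.5375, -0.1162, 0.225]
tool_rot: [2.227, 2.213, -0.002]
ft_force: [1.0, -1.0, -0.1]
grip_width: 0.006
grip_force: 0.0
```

Request:
{"api": "step_arm", "payload": {"commands": [{"travel": [0,0,-0.045],"turn": [0,0,0]},{"travel": [0,0,-0.09],"turn": [0,0,0]},{"travel": [-0.04,0,-0.095],"turn": [0,0,0]},{"travel": [-0.08,0.001,-0.095],"turn": [0,0,0]},{"travel": [-0.115,0.001,-0.095],"turn": [0,0,0]}]}}

```text
time: 14.95
position: [0.5377, -0.2336, 0.3192]
tool_rot: [2.228, 2.21, -0.003]
ft_force: [2.0, -0.6, -0.5]
grip_width: 0.007
grip_force: 0.0
```

Request:
{"api": "step_arm", "payload": {"commands": [{"travel": [0,0,0],"turn": [0,0,0]},{"travel": [0,0,0],"turn": [0,0,0]},{"travel": [0,0,0],"turn": [0,0,0]},{"travel": [0,0,0],"turn": [0,0,0]}]}}

```text
time: 15.35
position: [0.5383, -0.2289, 0.3184]
tool_rot: [2.225, 2.217, -0.0]
ft_force: [0.8, -0.1, 1.0]
grip_width: 0.003
grip_force: 0.0
```

```bash
python3 - <<'E'
from h import *
m,im,s=wcam();print(s["time"],s["position"],s["tool_rot"],s["ft_force"])
b,_=blobs(im,*RED,amin=300)
for x in b: p=cast(m,x[0],.22);print(x,p,totool(p,s))
cv2.imwrite("pics/w7.png",im[:,:,::-1])
E
```

```text
15.35 [ 0.53834759 -0.22888782  0.31840283] [ 2.22532107e+00  2.21658647e+00 -6.13655768e-05] [ 0.7551162  -0.09931807  0.96395115]
([486.6, 70.2], [461, 29, 52, 85, 1305]) [ 0.66670985 -0.1167487   0.22      ] [0.11269328 0.12787529 0.09840377]
([455.7, 195.0], [446, 170, 20, 53, 793]) [ 0.6541906  -0.21444752  0.22      ] [0.01494599 0.11574037 0.09844809]
([318.7, 213.4], [294, 191, 50, 48, 1752]) [ 0.53779366 -0.23028447  0.22      ] [-0.00134861 -0.00059338  0.09840327]
```

View pics/w7.png

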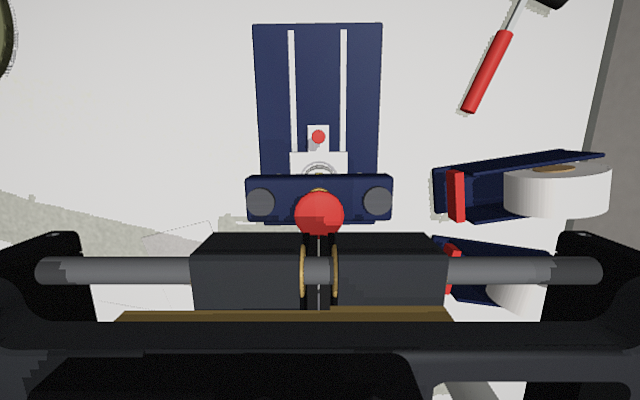

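Knob at (319,213), its lower part hidden by the gripper. By its far edge the centre is at y ≈ -0.234. The handle at (318,137) confirms the carriage is home. Now lower to just above the knob.

Request:
{"api": "step_arm", "payload": {"commands": [{"travel": [-0.005,0,0.03],"turn": [0,0,0]},{"travel": [-0.005,0,0.06],"turn": [0,0,0]},{"travel": [-0.005,0,0.075],"turn": [0,0,0]},{"travel": [-0.005,0,0.075],"turn": [0,0,0]},{"travel": [-0.005,0,0.075],"turn": [0,0,0]}]}}

```text
time: 15.9
position: [0.5385, -0.235, 0.244]
tool_rot: [2.227, 2.215, 0.001]
ft_force: [0.8, -0.1, 0.4]
grip_width: 0.009
grip_force: 0.0
```

Request:
{"api": "step_arm", "payload": {"commands": [{"travel": [0,0,0.002],"turn": [0,0,0]},{"travel": [0,0,0.004],"turn": [0,0,0]},{"travel": [0,0,0.006],"turn": [0,0,0]},{"travel": [0,0,0.008],"turn": [0,0,0]},{"travel": [0,0,0.01],"turn": [0,0,0]}]}}

```text
time: 16.4
position: [0.5381, -0.2355, 0.2333]
tool_rot: [2.228, 2.214, 0.0]
ft_force: [-0.7, 0.4, 2.3]
grip_width: 0.002
grip_force: 1.4
```

Request:
{"api": "step_arm", "payload": {"commands": [{"travel": [0,0,0.002],"turn": [0,0,0]},{"travel": [0,0,0.004],"turn": [0,0,0]},{"travel": [0,0,0.006],"turn": [0,0,0]}]}}

```text
time: 16.7
position: [0.5381, -0.2355, 0.2272]
tool_rot: [2.228, 2.214, 0.0]
ft_force: [-0.3, -0.8, 3.0]
grip_width: -0.0
grip_force: 1.6
```

Request:
{"api": "step_arm", "payload": {"commands": [{"travel": [0,0,0.001],"turn": [0,0,0]},{"travel": [0,0,0.002],"turn": [0,0,0]},{"travel": [0,0,0.003],"turn": [0,0,0]}]}}

```text
time: 17.0
position: [0.5381, -0.2355, 0.2241]
tool_rot: [2.228, 2.214, 0.0]
ft_force: [-1.0, -0.5, 4.3]
grip_width: 0.007
grip_force: 1.7
```

Request:
{"api": "step_arm", "payload": {"commands": [{"travel": [0,0,0.001],"turn": [0,0,0]},{"travel": [0,0,0.002],"turn": [0,0,0]},{"travel": [0,0,0.003],"turn": [0,0,0]}]}}

```text
time: 17.3
position: [0.5381, -0.2355, 0.221]
tool_rot: [2.228, 2.214, 0.0]
ft_force: [0.3, -0.3, 3.1]
grip_width: 0.0
grip_force: 1.8
```

Request:
{"api": "step_arm", "payload": {"commands": [{"travel": [0,0,0.001],"turn": [0,0,0]},{"travel": [0,0,0.002],"turn": [0,0,0]},{"travel": [0,0,0.003],"turn": [0,0,0]}]}}

```text
time: 17.6
position: [0.5381, -0.2355, 0.2181]
tool_rot: [2.228, 2.214, 0.0]
ft_force: [-0.5, -0.8, 4.4]
grip_width: 0.008
grip_force: 1.9
```

Request:
{"api": "step_arm", "payload": {"commands": [{"travel": [0,0,0.001],"turn": [0,0,0]},{"travel": [0,0,0.002],"turn": [0,0,0]}]}}

```text
time: 17.8
position: [0.538, -0.2355, 0.2161]
tool_rot: [2.228, 2.214, -0.0]
ft_force: [0.6, -0.5, 3.9]
grip_width: 0.005
grip_force: 1.9
```

Request:
{"api": "step_arm", "payload": {"commands": [{"travel": [0,0,0.001],"turn": [0,0,0]},{"travel": [0,0,0.002],"turn": [0,0,0]}]}}

```text
time: 18.0
position: [0.538, -0.2355, 0.214]
tool_rot: [2.228, 2.214, -0.0]
ft_force: [0.7, 0.6, 3.3]
grip_width: 0.004
grip_force: 2.0
```

Request:
{"api": "step_arm", "payload": {"commands": [{"travel": [0,0,0.001],"turn": [0,0,0]},{"travel": [0,0,0.002],"turn": [0,0,0]}]}}

```text
time: 18.2
position: [0.5381, -0.2355, 0.212]
tool_rot: [2.228, 2.214, 0.0]
ft_force: [0.0, -0.6, 3.9]
grip_width: 0.009
grip_force: 2.1
```

Request:
{"api": "step_arm", "payload": {"commands": [{"travel": [0,0,0.001],"turn": [0,0,0]},{"travel": [0,0,0.002],"turn": [0,0,0]}]}}

```text
time: 18.4
position: [0.5381, -0.2355, 0.2112]
tool_rot: [2.228, 2.214, -0.0]
ft_force: [-2.2, 0.3, 10.3]
grip_width: 0.004
grip_force: 5.1
```

Request:
{"api": "step_arm", "payload": {"commands": [{"travel": [0,0,0.001],"turn": [0,0,0]},{"travel": [0,0,0.002],"turn": [0,0,0]}]}}

```text
time: 18.6
position: [0.5382, -0.2355, 0.2095]
tool_rot: [2.228, 2.214, -0.0]
ft_force: [-1.6, 1.1, 11.0]
grip_width: 0.008
grip_force: 5.2
```

Request:
{"api": "step_arm", "payload": {"commands": [{"travel": [0,0,0.001],"turn": [0,0,0]},{"travel": [0,0,0.002],"turn": [0,0,0]}]}}

```text
time: 18.8
position: [0.5382, -0.2355, 0.2075]
tool_rot: [2.228, 2.213, -0.0]
ft_force: [-1.4, -0.1, 10.8]
grip_width: 0.007
grip_force: 5.3
```

Lid going in at 10–11 N since z ≈ 0.212. Half-millimetre steps now.

Request:
{"api": "step_arm", "payload": {"commands": [{"travel": [0,0,0.0005],"turn": [0,0,0]},{"travel": [0,0,0.0005],"turn": [0,0,0]}]}}

```text
time: 19.0
position: [0.5382, -0.2355, 0.2073]
tool_rot: [2.227, 2.213, -0.0]
ft_force: [-1.8, 0.1, 11.3]
grip_width: 0.009
grip_force: 5.7
```

Request:
{"api": "step_arm", "payload": {"commands": [{"travel": [0,0,0.0005],"turn": [0,0,0]},{"travel": [0,0,0.0005],"turn": [0,0,0]}]}}

```text
time: 19.2
position: [0.5382, -0.2355, 0.207]
tool_rot: [2.227, 2.213, -0.0]
ft_force: [-3.0, -0.4, 13.0]
grip_width: 0.005
grip_force: 6.5
```

Request:
{"api": "step_arm", "payload": {"commands": [{"travel": [0,0,0.0005],"turn": [0,0,0]},{"travel": [0,0,0.0005],"turn": [0,0,0]}]}}

```text
time: 19.4
position: [0.5382, -0.2355, 0.2067]
tool_rot: [2.227, 2.213, -0.0]
ft_force: [-3.3, 0.3, 13.7]
grip_width: 0.005
grip_force: 6.8
```

Request:
{"api": "step_arm", "payload": {"commands": [{"travel": [0,0,0.0005],"turn": [0,0,0]},{"travel": [0,0,0.0005],"turn": [0,0,0]}]}}

```text
time: 19.6
position: [0.5382, -0.2355, 0.2063]
tool_rot: [2.227, 2.213, -0.0]
ft_force: [-3.8, 0.6, 13.8]
grip_width: 0.006
grip_force: 7.1
```

Request:
{"api": "step_arm", "payload": {"commands": [{"travel": [0,0,0.0005],"turn": [0,0,0]},{"travel": [0,0,0.0005],"turn": [0,0,0]},{"travel": [0,0,0.0005],"turn": [0,0,0]}]}}

```text
time: 19.9
position: [0.5382, -0.2355, 0.206]
tool_rot: [2.227, 2.213, -0.0]
ft_force: [-3.9, 0.7, 13.9]
grip_width: 0.008
grip_force: 7.4
```

The cushion spring is giving (13–15 N): the lid is home. Let it rise.

Request:
{"api": "step_arm", "payload": {"commands": [{"travel": [0,0,-0.008],"turn": [0,0,0]},{"travel": [0,0,-0.018],"turn": [0,0,0]},{"travel": [0,0,-0.028],"turn": [0,0,0]},{"travel": [0,0,-0.045],"turn": [0,0,0]},{"travel": [0,0,-0.08],"turn": [0,0,0]}]}}

```text
time: 20.4
position: [0.5357, -0.2346, 0.2809]
tool_rot: [-2.223, -2.209, 0.004]
ft_force: [-0.1, 0.0, -0.6]
grip_width: 0.007
grip_force: 0.0
```

Request:
{"api": "step_arm", "payload": {"commands": [{"travel": [0.04,0,-0.02],"turn": [0,0,0]},{"travel": [0.08,0,-0.02],"turn": [0,0,0]},{"travel": [0.12,0,-0.02],"turn": [0,0,0]},{"travel": [0.16,0,-0.02],"turn": [0,0,0]},{"travel": [0.18,0,-0.02],"turn": [0,0,0]}]}}

```text
time: 20.9
position: [0.5381, -0.0504, 0.3032]
tool_rot: [-2.221, -2.219, 0.0]
ft_force: [0.2, -0.2, 0.3]
grip_width: 0.006
grip_force: 0.0
```

Request:
{"api": "step_arm", "payload": {"commands": [{"travel": [0.02,0,0],"turn": [0,0,0]},{"travel": [0.04,0,0],"turn": [0,0,0]},{"travel": [0.04,0,0],"turn": [0,0,0]},{"travel": [0.04,0,0],"turn": [0,0,0]}]}}

```text
time: 21.3
position: [0.5389, -0.0159, 0.3031]
tool_rot: [-2.227, -2.215, 0.002]
ft_force: [-0.1, -1.0, 0.1]
grip_width: 0.006
grip_force: 0.0
```

```bash
python3 - <<'E'
from h import *
s=ctrl.get_state();print(s["time"],s["position"],s["ft_force"])
S=ctrl.get_image("scene");T=ctrl.get_image("top");ms=ctrl.camera_model("scene");mt=ctrl.camera_model("top")
for I,mm,b in((T,mt,(310,180,400,240)),(S,ms,(230,155,330,250))):
    q,_=blobs(I,*RED,amin=8,box=b);print([(x,cast(mm,x[0],.22).round(4),cast(mm,x[0],.082).round(4)) for x in q])
a=cv2.resize(S[150:260,220:340],(400,366),interpolation=2);c=cv2.resize(T[170:260,300:410],(400,366),interpolation=2)
cv2.imwrite("pics/p8.png",np.hstack([a,c])[:,:,::-1])
E
```

```text
21.3 [ 0.53889218 -0.015896    0.30307224] [-0.06481691 -0.99736269  0.12447028]
[(([385.1, 204.1], [379, 198, 13, 13, 124]), array([ 0.537 , -0.2327,  0.22  ]), array([ 0.5501, -0.2557,  0.082 ])), (([360.1, 208.2], [359, 207, 3, 4, 8]), array([ 0.5256, -0.1538,  0.22  ]), array([ 0.5373, -0.1676,  0.082 ]))]
[(([252.1, 169.5], [246, 165, 13, 10, 96]), array([ 0.5424, -0.2282,  0.22  ]), array([ 0.4043, -0.3093,  0.082 ])), (([276.6, 205.6], [275, 204, 4, 4, 13]), array([ 0.657, -0.107,  0.22 ]), array([ 0.5397, -0.166 ,  0.082 ]))]
```

View pics/p8.png

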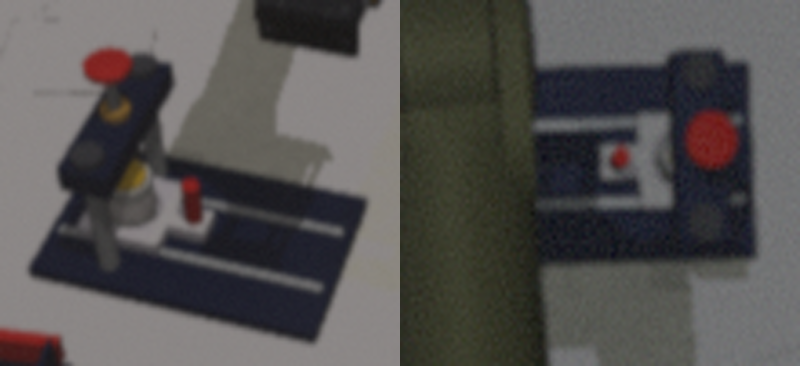

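The knob is back at exactly its starting pixel (252.1,169.5), the carriage is home and the pot stands under the ram. I hand in the job.

```bash
python3 -c "
from bench import ctrl
print(ctrl.close_job())"
```

```text
the job is handed in; nothing more can be done
None
```

I've handed in the job with the pot in the nest, the carriage home, the lid pressed to the second stop at about 14 N, and the plunger back up. Handing it in returned no verdict.

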